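# Close up the coffee mill

### The arm

A 6-joint arm with a two-finger parallel gripper is mounted at the origin on the work surface; the furniture and walls round the work are solid. World frame = base frame: x ahead of the robot, y to its left, z up, the work surface at z = 0. Lengths are in m, angles in rad, forces in N, time in s.
With the tool pointing down it reaches from about 0.325 to 0.775 m from the base axis. Payload 9.3 kg.
Tool frame: the origin (TCP) lies between the finger pads; the fingertips stand 8 mm ahead of it and the grasp point (between the pads) lies 11 mm behind it; z points along the fingers, y is the line along which they close (so a half turn about z gives the same grasp; the last joint's range is limited). The gripper opens to 85 mm and grips with 20 to 120 N. Pads are 22 mm wide; open, the fingers measure 114 mm over their backs; the gripper's body (76 mm by 85 mm) begins 54 mm behind the grasp point. The pads swing forward as they close: fully open they stand 13 mm farther back than shut.
Start: joints at [1.092, 0.259, 0.021, 1.334, 0, 1.418], TCP at [0.176, 0.521, 0.239] pointing down, gripper open.
Joint ranges: [-3.04, 3.04], [-0.91, 1.82], [-1.04, 1.36], [-1.92, 1.95], [-1.52, 1.45], [-3.14, 3.14]. Speed limits (rad/s): [2.22, 2.22, 2.79, 3.14, 3.14, 3.14].

### API

Orientations are given as a 3x3 rotation matrix whose columns are the frame's x, y, z axes.
In Python, from station import ctrl gives the robot as it stands.
- The arm moves only by the tool drive_tool, never from a script. Its argument "motion" is a list that holds one entry, the list of rows, each a list of 7 numbers: the turn, a rotation vector about the tool's x, y, z in degrees, then the shift along the tool's x, y, z in m, then the opening, from -1 (shut) to 1 (fully open). A call has 1 to 20 rows; each row shifts and turns the commanded pose from where the row before left it, along the tool's axes as they then stand; what a row does not reach is not made up. A row lasts 1/12 s, in which the tool goes at most 41.7 mm and 7.16 degrees, less where a joint would pass 70% of its speed; a pose out of reach is approached as far as the arm can. A call with a gripper value outside its range is refused whole. The fingers move at their own pace and stop on an object; "force" is the grip in N (left out, the last holds). Time passes only in rows, so rows that do not move let the fingers close. It gives the time, the measured TCP pose, the force, the opening and the grip force at its end, in the units of the state.
- ctrl.read_state(): the state, without advancing time (a new reading comes with each control period).
- ctrl.capture(name): name is "scene" or "top" or "wrist"; returns a dict with "color" (480x640x3 uint8, red, green, blue), "intrinsics" (3x3 intrinsics, pixels), "k1" (the pictures are not rectified: a ray, as slopes to the right and down, at radius r is drawn at 1 + k1 r^2 times it, then the intrinsics apply), "pose" (4x4, takes a point from camera to world coordinates); the wrist camera has in their place "mount" (4x4, takes a point from camera to tool coordinates, whose origin is the TCP and whose axes are the flange's). Camera axes: x right, y down, z forward; pixel columns grow to the right and rows downward; lengths in m; the calibration is good to about 2 mm. A picture is of the moment at which its call begins: read the wrist's pose just before it. There is no depth.
- ctrl.finish_job(): hands the job in; it is judged then, once.
Trained networks look in the newest picture that a camera, given by its name, has taken for a name from the list of things; names that differ only in an ending like _2 or _b are one class to them, and where a whole thing is asked for, a point or a joint stands for the part that bears it (a point fixed in the world has none). Each returns a list of dicts, best first, with "conf" (0 to 1); they miss things now and then, are a little off and sometimes report something else, mostly with a low value. They report only what shows in the picture. A call takes as long as a camera call. They do not tell look-alikes from the thing itself.
- ctrl.find_in(camera, query): "box" ([centre column, centre row, width, height] in pixels, round what is visible of it).
- ctrl.tip_of(camera, query): "xy" ([column, row] in pixels: a listed point, or the origin of a listed thing).
The state is a dict: "t": time; "qpos": joint angles; "qd": joint speeds; "joint_torque": joint torques, N m; "tcp_pos": TCP position; "eef_rot": TCP orientation; "force": force on the tool from outside, world axes, zero at the start; "moment": the same for the moment, N m; "width": opening from 0.0 (shut) to 1.0 (fully open); "grasp_force": force on a finger pad.
Only numpy, scipy, OpenCV 4.12 (cv2) and the standard library are available. Lean on these libraries where they do the work, as an engineer would, in place of code of your own. Each camera call takes 0.05 s, during which the arm holds its last target. There are 200 camera calls.

### The job

The coffee mill's crank hangs over its open drawer. With the fingertips or the outside of the fingers, first push the crank round by its handle to the opposite side, so that it points straight to the back of the mill, away from the drawer; then push the drawer fully shut. Push gently, grip and lift nothing, leave the mill standing where it is and do not disturb the jars, the cup and the salt shaker round it.

Things in the scene. Friction and masses are not known exactly. Their poses are not given: they have to be found in the camera images.
- mill: Coffee mill, brown wood, grey dome, loose, 0.8 to 1.3 kg: a steady push over some 5 N may slide it. Origin at its underside, z up; drawer front looks to the mill's own -x, back to +x. Base x -58 to 74, y -46 to 86 mm; top board x -56 to 72, y -44 to 84, z 112 to 122 mm; dome to z 182 mm. Crank's vertical axis at x 8, y 20 mm, hub top z 203 mm.
- mill_crank (a joint): Crank angle, rad, 0 to 5.76 between stops, grows anticlockwise seen from above. Handle's direction from the axis: 0 = mill's -y side, 1.57 = straight to the back (+x), 3.14 = +y side, 4.71 = front, over the drawer. It cannot go on from 5.76 to 0: from front to back it turns clockwise, by the +y side. Stays where left; about 0.6 N at the handle moves it.
- crank_handle (a point): Centre of the upright wooden handle at the end of the crank: about 27 mm across, z from 200 to 237 mm above the worktop, 92.5 mm from the crank's axis. The crank's arm lies below it, between z 184 and 199 mm.
- mill_drawer (a joint): How far the drawer is out, in m: 0 = fully shut, 0.065 = fully out. It slides with little friction (about 0.3 N) along the mill's x axis.
- drawer_knob (a point): Outer end of the drawer's brass button, 18 mm in diameter, 37 mm above the worktop, at the mill's y 20 mm. It stands 18 mm out of the drawer front (97 mm wide, z 13 to 60 mm). Shut, the drawer front is flush with the edge of the top board above it (mill's x -56 mm) and the button's end is at x -74 mm.
- cup: White espresso cup, 62x80x56 mm, bystander; origin at its underside.
- herb_jar: Spice jar with green herbs and white cap, 47 mm across, 98 mm high, bystander; origin at its underside.
- honey: Honey jar, 66x72 mm, 102 mm high, bystander; origin at its underside.
- salt: Glass salt shaker with a grey cap, 44 mm across, 90 mm high, bystander; origin at its underside.
Not all that is in view belongs to the job. Leave any orange look-alike of the mill alone.

How it is judged:
By the outcome, as a careful person would: the job done as asked, in the order asked, and still so for the second after the job is handed in, with the robot touching nothing.
It also fails if it takes over 64 s, if anything falls off the work surface, if the arm or the gripper's body presses on something with over 40 N, if the wrist force passes 120 N, or if a joint passes its speed limit or range.

## Working session

There is one attempt and no reset: what is moved stays moved. The work goes in short steps, Python scripts to look and compute and a tool call to move; the robot and the scene stay as the last step left them, time stands still between calls to the robot, and variables do not carry over. Pictures are saved under pics/ and viewed, at most 10 in all, crops included, and the job is handed in when it is done.

Besides the shell and the picture viewer there is one more tool, called after ">>>" as a command line: name --argument value ..., lists and objects as JSON in quotes. drive_tool: Moves the arm, as the interface text tells. Its arguments: {"type":"object","properties":{"motion":{"type":"array","items":{"type":"array","items":{"type":"array","items":{"type":"number"}}}},"force":{"type":"number"}},"required":["motion"]}

```bash
mkdir -p pics; cat > h.py <<'E'
import numpy as np, cv2
from station import ctrl
def ray(c,px,st=None):
    K=np.array(c["intrinsics"]); k1=c["k1"]
    d=np.array([(px[0]-K[0,2])/K[0,0],(px[1]-K[1,2])/K[1,1]]); u=d.copy()
    for _ in range(20): u=d/(1+k1*(u@u))
    if "pose" in c: T=np.array(c["pose"])
    else:
        W=np.eye(4); W[:3,:3]=st["eef_rot"]; W[:3,3]=st["tcp_pos"]; T=W@np.array(c["mount"])
    return T[:3,3], T[:3,:3]@np.array([u[0],u[1],1])
def atz(c,px,z,st=None):
    o,d=ray(c,px,st); return o+d*(z-o[2])/d[2]
def proj(c,P):
    T=np.linalg.inv(np.array(c["pose"])); p=T[:3,:3]@P+T[:3,3]; u=p[:2]/p[2]; u=u*(1+c["k1"]*(u@u)); K=np.array(c["intrinsics"])
    return K[0,0]*u[0]+K[0,2],K[1,1]*u[1]+K[1,2]
E
python3 - <<'E'
from h import *
np.set_printoptions(precision=4,suppress=True)
s=ctrl.read_state(); print(s["tcp_pos"],s["eef_rot"],s["t"])
for n in("scene","top"):
    c=ctrl.capture(n); cv2.imwrite(f"pics/{n}0.png",c["color"][:,:,::-1]); print(n,np.array(c["pose"]))
    for q,z in(("crank_handle",.2185),("drawer_knob",.037),("mill",0),("cup",0),("herb_jar",0),("honey",0),("salt",0)):
        for r in ctrl.tip_of(n,q)[:3]: print(q,np.round(r["xy"],1),round(r["conf"],2),atz(c,r["xy"],z))
    for r in ctrl.find_in(n,"mill")[:3]: print("box",r)
E
```

```text
[0.1759 0.5208 0.2387] [[-0.9474  0.3201 -0.0006]
 [ 0.3201  0.9474 -0.0012]
 [ 0.0002 -0.0014 -1.    ]] 0.0
scene [[ 0.8092 -0.306   0.5016 -0.3189]
 [-0.5875 -0.405   0.7007 -1.0074]
 [-0.0112 -0.8616 -0.5074  0.8193]
 [ 0.      0.      0.      1.    ]]
crank_handle [290.7 305.6] 0.95 [ 0.1146 -0.3336  0.2185]
crank_handle [303.5 161. ] 0.66 [0.5075 0.1851 0.2185]
drawer_knob [306.3 250.7] 0.44 [0.412  0.0429 0.037 ]
mill [306.9 251.3] 0.93 [0.4461 0.0891 0.    ]
mill [310.1 370.3] 0.93 [ 0.1809 -0.2942  0.    ]
herb_jar [401.7 294.8] 0.57 [ 0.5127 -0.2147  0.    ]
honey [430.8 347. ] 0.84 [ 0.4302 -0.3917  0.    ]
salt [408.1 364.3] 0.73 [ 0.3536 -0.4013  0.    ]
box {'box': [317.1, 342.9, 91.5, 113.1], 'conf': 0.73}
box {'box': [313.8, 212.7, 69.8, 112.2], 'conf': 0.62}
top [[-0.0177 -0.9804  0.1961  0.1513]
 [-0.9998  0.0167 -0.0069 -0.0865]
 [ 0.0035 -0.1962 -0.9806  1.2582]
 [ 0.      0.      0.      1.    ]]
crank_handle [443.1 361.9] 0.92 [ 0.1137 -0.3288  0.2185]
crank_handle [195.3 176.3] 0.89 [0.5019 0.1669 0.2185]
drawer_knob [187.5 214.8] 0.85 [0.4658 0.227  0.037 ]
drawer_knob [378.3 337.8] 0.6 [ 0.1652 -0.2235  0.037 ]
mill [403.1 333.4] 0.81 [ 0.1748 -0.2874  0.    ]
mill [246.4 220. ] 0.58 [0.4593 0.0888 0.    ]
cup [379.5 236.4] 0.55 [ 0.4121 -0.24    0.    ]
herb_jar [367.6 195.1] 0.96 [ 0.5184 -0.2144  0.    ]
honey [434.4 228.9] 0.97 [ 0.4288 -0.3774  0.    ]
salt [448.5 263.4] 0.81 [ 0.3416 -0.4071  0.    ]
salt [379.2 236.7] 0.45 [ 0.4114 -0.2392  0.    ]
salt [435.4 229.5] 0.3 [ 0.4273 -0.3798  0.    ]
box {'box': [411.8, 327.5, 86.8, 80.8], 'conf': 0.71}
box {'box': [233.7, 204.8, 91.2, 72.0], 'conf': 0.6}
box {'box': [214.8, 187.6, 59.9, 34.4], 'conf': 0.21}
```

View pics/scene0.png

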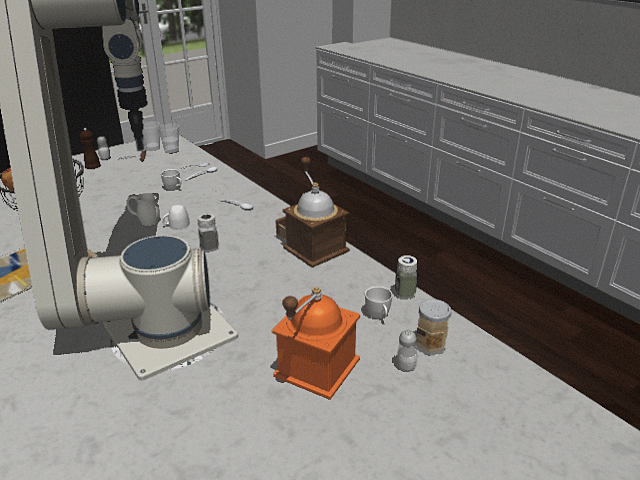

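View pics/top0.png

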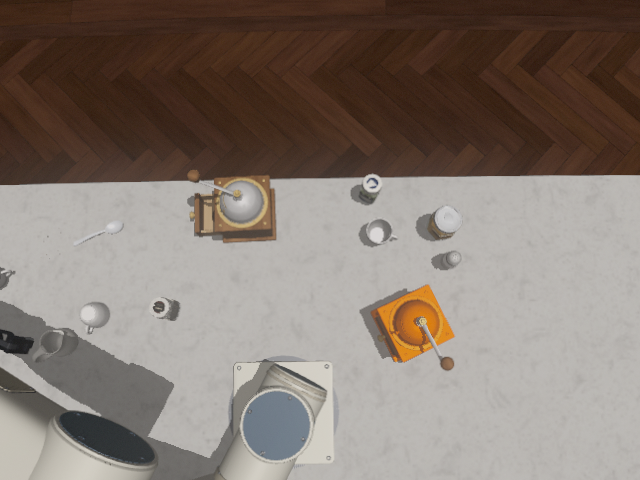

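The brown mill (top view, centre about (243,205)) has its drawer to the left, which is world +y. Its handle is at (195,176) and the hub at about (237,194). The orange one is the look-alike. I'll lift the wrist over the mill for a closer look.

>>> drive_tool --motion '[[[0,0,0,0,0,-0.04,-1],[0,0,0,0,0,-0.04,-1],[0,0,0,0,0,-0.04,-1],[0,0,0,0,0,-0.04,-1],[0,0,0,-0.0275,-0.022,0,-1],[0,0,0,-0.0275,-0.022,0,-1],[0,0,0,-0.0275,-0.022,0,-1],[0,0,0,-0.0275,-0.022,0,-1],[0,0,0,-0.0275,-0.022,0,-1],[0,0,0,-0.0275,-0.022,0,-1],[0,0,0,-0.0275,-0.022,0,-1],[0,0,0,-0.0275,-0.022,0,-1],[0,0,0,-0.0275,-0.022,0,-1],[0,0,0,-0.0275,-0.022,0,-1],[0,0,0,-0.0275,-0.022,0,-1],[0,0,0,0,0,0,-1],[0,0,0,0,0,0,-1]]]'

```text
t: 2.32
tcp_pos: [0.386, 0.1935, 0.3991]
eef_rot: [[-0.946, 0.324, -0.0], [0.324, 0.946, -0.0], [0.0, -0.0, -1.0]]
force: [-0.7, 0.7, 0.7]
width: -0.005
grasp_force: 0.0
```

```bash
python3 - <<'E'
from h import *
np.set_printoptions(precision=4,suppress=True)
s=ctrl.read_state(); print(s["tcp_pos"],s["eef_rot"],s["t"],s["force"],s["qpos"])
c=ctrl.capture("wrist"); cv2.imwrite("pics/w1.png",c["color"][:,:,::-1]); print(np.array(c["mount"]))
for q,z in(("crank_handle",.2185),("drawer_knob",.037),("mill",0)):
    for r in ctrl.tip_of("wrist",q)[:3]: print(q,np.round(r["xy"],1),round(r["conf"],2),atz(c,r["xy"],z,s))
t=cv2.imread("pics/top0.png")[155:255,170:300]; cv2.imwrite("pics/t_crop.png",cv2.resize(t,None,fx=6,fy=6,interpolation=cv2.INTER_CUBIC))
E
```

```text
[0.386  0.1935 0.3991] [[-0.9461  0.3239 -0.0003]
 [ 0.3239  0.9461 -0.0001]
 [ 0.0003 -0.0002 -1.    ]] 2.3167 [-0.6995  0.6614  0.7105] [0.2698 0.0544 0.1729 1.6897 0.     0.5997]
[[ 0.0001 -0.9513 -0.3082  0.0789]
 [ 1.      0.0003 -0.0006  0.0004]
 [ 0.0006 -0.3082  0.9513 -0.1344]
 [ 0.      0.      0.      1.    ]]
drawer_knob [359.9 234.3] 0.56 [0.4692 0.226  0.037 ]
mill [263.9 244.5] 0.71 [0.4497 0.0862 0.    ]
mill [108. 340.] 0.21 [ 0.5199 -0.2136  0.    ]
```

View pics/w1.png

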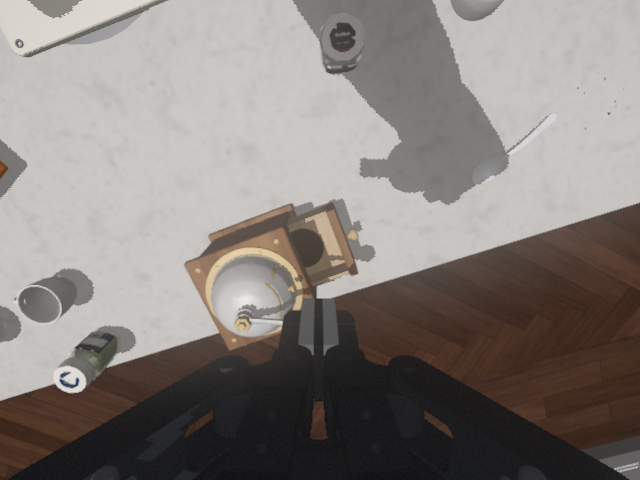

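The wrist view shows the mill's board, the hub nut at (243,322) and the knob at (354,235), with the handle hidden by the fingers. I'll enlarge it to pick out the corners.

```bash
python3 - <<'E'
import cv2
t=cv2.imread("pics/w1.png")[200:355,175:375]; cv2.imwrite("pics/w1c.png",cv2.resize(t,None,fx=4,fy=4,interpolation=cv2.INTER_CUBIC))
E
```

```text
(no output)
```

View pics/w1c.png

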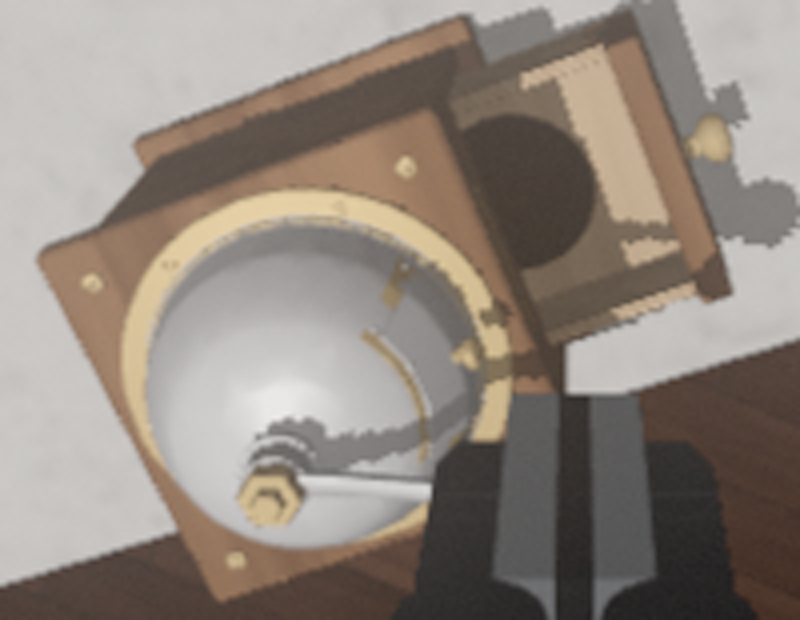

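View pics/t_crop.png

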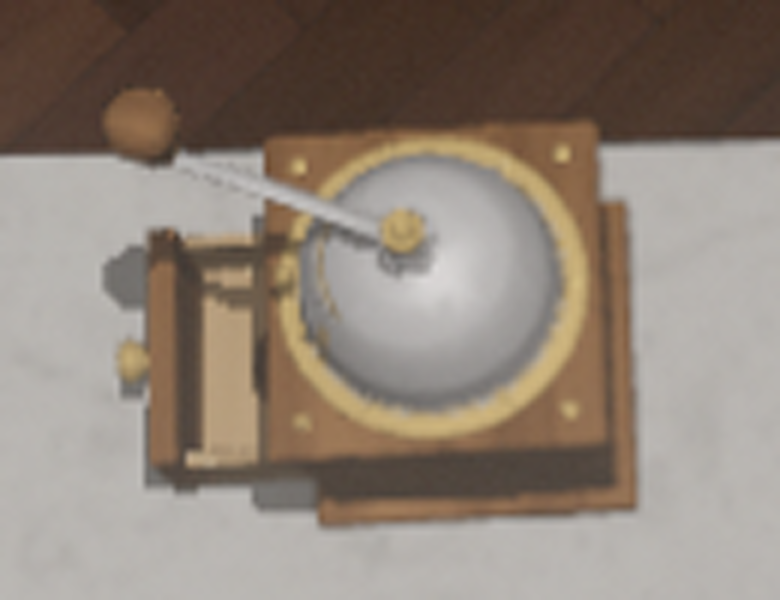

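The wrist crop shows board corners at (430,108), (38,258) and (220,602), the hub at (268,503) and the knob end at (728,138). The top crop shows board corners at (266,137), (597,123), (610,447) and (263,462), the hub at (403,230), the knob end at (118,360) and the handle at (142,124).

```bash
cat > fit.py <<'E'
from h import *
from scipy.optimize import least_squares
np.set_printoptions(precision=4,suppress=True)
s=ctrl.read_state(); w=ctrl.capture("wrist"); t=ctrl.capture("top"); sc=ctrl.capture("scene")
W=np.eye(4); W[:3,:3]=s["eef_rot"]; W[:3,3]=s["tcp_pos"]; w["pose"]=W@np.array(w["mount"])
wc=lambda u,v:(175+(u+.5)/4-.5,200+(v+.5)/4-.5); tc=lambda u,v:(170+(u+.5)/6-.5,155+(v+.5)/6-.5)
B=[(-56,84,122),(72,84,122),(72,-44,122),(-56,-44,122),(8,20,203)]
O=[(w,wc(430,108),B[3]),(w,wc(38,258),B[2]),(w,wc(220,602),B[1]),(w,wc(268,503),B[4]),(w,wc(728,138),'k'),
 (t,tc(266,137),B[0]),(t,tc(597,123),B[1]),(t,tc(610,447),B[2]),(t,tc(263,462),B[3]),(t,tc(403,230),B[4]),(t,tc(118,360),'k'),(t,tc(142,124),'h'),(sc,(305,160.5),'h')]
def res(p):
    x,y,a,d,q=p; c,n=np.cos(a),np.sin(a); r=[]
    for cam,px,m in O:
        if m=='k': m=(-74-d*1000,20,37)
        if m=='h': m=(8+92.5*np.sin(q),20-92.5*np.cos(q),222)
        m=np.array(m)/1000; P=np.array([x+c*m[0]-n*m[1],y+n*m[0]+c*m[1],m[2]]); r+=list(np.array(proj(cam,P))-px)
    return np.array(r)
f=least_squares(res,[.45,.09,-1.57,.06,4],loss="soft_l1"); print(f.x,np.degrees(f.x[2])); print(res(f.x).reshape(-1,2))
x,y,a,d,q=f.x; R=np.array([[np.cos(a),-np.sin(a)],[np.sin(a),np.cos(a)]])
print("axis",np.array([x,y])+R@[.008,.02],"xdir",R[:,0],"handle",np.array([x,y])+R@[.008+.0925*np.sin(q),.02-.0925*np.cos(q)])
E
python3 fit.py
```

```text
[ 0.4498  0.0928 -1.5372  0.0568  4.3084] -88.07612571453657
[[ 0.6488 -0.3429]
 [-2.5588 -0.9066]
 [-2.1891  1.3837]
 [-1.3607  2.0679]
 [-0.525  -0.4672]
 [-1.7706 -0.3812]
 [-1.058  -0.8787]
 [-1.491  -0.2662]
 [-0.8034  0.0831]
 [-1.8147 -0.6136]
 [-0.5952  0.3395]
 [-0.5922 -0.1872]
 [ 0.1326  1.1619]]
axis [0.4701 0.0855] xdir [ 0.0336 -0.9994] handle [0.5036 0.1717]
```

>>> drive_tool --motion '[[[0,0,0,-0.037,0.01,0,-1],[0,0,0,-0.037,0.01,0,-1],[0,0,-7.1,0,0,0,-1],[0,0,-7.1,0,0,0,-1],[0,0,-7.1,0,0,0,-1],[0,0,-7.1,0,0,0,-1],[0,0,-7.1,0,0,0,-1],[0,0,-7.1,0,0,0,-1],[0,0,-7.1,0,0,0,-1],[0,0,-7.1,0,0,0,-1],[0,0,-7.1,0,0,0,-1],[0,0,-7.1,0,0,0,-1],[0,0,-7.1,0,0,0,-1],[0,0,-7.1,0,0,0,-1],[0,0,-7.1,0,0,0,-1],[0,0,-7.1,0,0,0,-1],[0,0,-7.1,0,0,0,-1],[0,0,-7.1,0,0,0,-1],[0,0,-7.1,0,0,0,-1],[0,0,-7.1,0,0,0,-1]]]'

```text
t: 4.33
tcp_pos: [0.4613, 0.191, 0.3993]
eef_rot: [[0.335, -0.942, 0.0], [-0.942, -0.335, 0.0], [-0.0, -0.0, -1.0]]
force: [-0.1, -0.3, -0.8]
width: 0.001
grasp_force: 0.0
```

>>> drive_tool --motion '[[[0,0,-7.1,0,0,0,-1],[0,0,-7.1,0,0,0,-1],[0,0,-7.1,0,0,0,-1],[0,0,-7.1,0,0,0,-1],[0,0,-7.1,0,0,0,-1],[0,0,-7.1,0,0,0,-1],[0,0,-7.1,0,0,0,-1],[0,0,0,0,0,0.02,-1],[0,0,0,0,0,0.02,-1],[0,0,0,0,0,0.02,-1],[0,0,0,0,0,0.02,-1],[0,0,0,0,0,0.02,-1],[0,0,0,0,0,0.02,-1],[0,0,0,0,0,0.02,-1],[0,0,0,0,0,0.02,-1],[0,0,0,0,0,0.02,-1],[0,0,0,0,0,0,-1],[0,0,0,0,0,0,-1]]]'

```text
t: 5.83
tcp_pos: [0.4611, 0.1907, 0.2191]
eef_rot: [[0.933, -0.36, -0.002], [-0.36, -0.933, -0.0], [-0.001, 0.001, -1.0]]
force: [-0.2, -0.2, 0.8]
width: -0.001
grasp_force: 0.0
```

```bash
python3 - <<'E'
from h import *
np.set_printoptions(precision=4,suppress=True)
s=ctrl.read_state(); print(s["tcp_pos"],s["eef_rot"],s["t"],s["force"],s["qpos"])
c=ctrl.capture("wrist"); cv2.imwrite("pics/w2.png",c["color"][:,:,::-1])
for r in ctrl.tip_of("wrist","crank_handle")[:2]: print(r,atz(c,r["xy"],.2185,s))
E
```

```text
[0.4611 0.1907 0.2191] [[ 0.9329 -0.3601 -0.0016]
 [-0.3601 -0.9329 -0.0004]
 [-0.0014  0.0009 -1.    ]] 5.8333 [-0.22   -0.1896  0.7906] [ 0.2238  0.1799 -0.1344  1.2582  0.     -2.5494]
{'xy': [331.1, 216.5], 'conf': 0.63} [0.5024 0.17   0.2185]
```

View pics/w2.png

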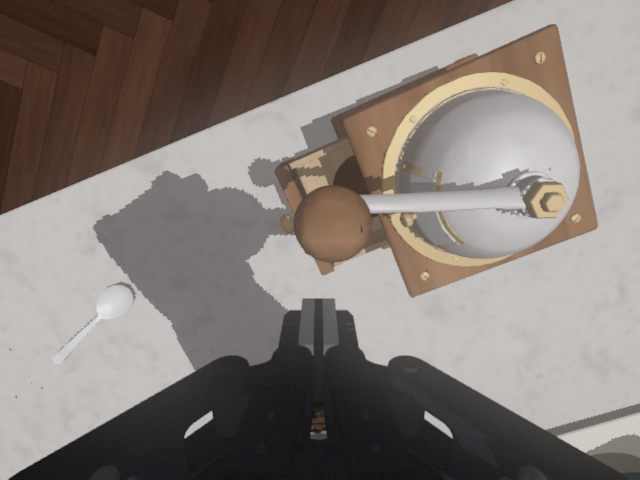

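The handle is at (333,222), dead ahead of the shut fingers, and the hub is at (547,201). I'll approach it and start the arc round the crank's axis.

>>> drive_tool --motion '[[[0,0,0,0.004,0.0006,0,-1],[0,0,0,0.004,0.0006,0,-1],[0,0,0,0.004,0.0006,0,-1],[0,0,0,0.004,0.0006,0,-1],[0,0,0,0.004,0.0006,0,-1],[0,0,3,0.0049,-0.0012,0,-1],[0,0,3,0.0049,-0.0012,0,-1],[0,0,3,0.0049,-0.0012,0,-1],[0,0,3,0.0049,-0.0012,0,-1],[0,0,3,0.0049,-0.0012,0,-1],[0,0,3,0.0049,-0.0012,0,-1],[0,0,3,0.0049,-0.0012,0,-1],[0,0,3,0.0049,-0.0012,0,-1],[0,0,3,0.0049,-0.0012,0,-1],[0,0,3,0.0049,-0.0012,0,-1],[0,0,0,0,0,0,-1]]]'

```text
t: 7.27
tcp_pos: [0.5267, 0.1618, 0.2191]
eef_rot: [[0.625, -0.781, -0.0], [-0.781, -0.625, -0.0], [0.0, 0.0, -1.0]]
force: [0.3, -0.6, -0.5]
width: -0.005
grasp_force: 0.0
```

```bash
cat > chk.py <<'E'
from h import *
import sys
np.set_printoptions(precision=4,suppress=True)
A=np.array([.4701,.0855])
s=ctrl.read_state(); R=np.array(s["eef_rot"]); print(s["tcp_pos"],"xang",np.degrees(np.arctan2(R[1,0],R[0,0])),s["t"],s["force"],"j6",s["qpos"][5])
v=np.append(A,0)-np.r_[s["tcp_pos"][:2],0]; print("axis in tool",R.T@v)
for n in ("wrist","top"):
  c=ctrl.capture(n); cv2.imwrite(f"pics/{n}_{sys.argv[1]}.png",c["color"][:,:,::-1])
  for r in ctrl.tip_of(n,"crank_handle")[:2]:
    p=atz(c,r["xy"],.2185,s); d=p[:2]-A; print(n,np.round(r["xy"],1),round(r["conf"],2),p,"ang",np.degrees(np.arctan2(d[1],d[0])),"rad",np.hypot(*d),"intool",R.T@(p-s["tcp_pos"]))
  if n=="wrist" and len(sys.argv)>2: print("px",atz(c,(float(sys.argv[2]),float(sys.argv[3])),.203,s))
E
python3 chk.py a; python3 - <<'E'
import sys; sys.path.insert(0,'.')
from h import *
c=ctrl.capture("wrist"); s=dict(tcp_pos=[.4611,.1907,.2191],eef_rot=[[.9329,-.3601,-.0016],[-.3601,-.9329,-.0004],[-.0014,.0009,-1]])
print("hub",atz(c,(547,201),.203,s))
E
```

```text
[0.5267 0.1618 0.2191] xang -51.33978565277632 7.2667 [ 0.3112 -0.5861 -0.5406] j6 -2.0996980448706575
axis in tool [0.0243 0.0919 0.    ]
wrist [320.3 269.2] 0.8 [0.5419 0.1421 0.2185] ang 38.23867509130953 rad 0.09140804201367247 intool [0.0249 0.0005 0.0006]
top [444.3 364. ] 0.79 [ 0.1096 -0.3309  0.2185] ang -130.88375463164263 rad 0.5508145975278449 intool [0.1242 0.6335 0.0006]
top [367.4 192.3] 0.4 [ 0.4607 -0.192   0.2185] ang -91.94610007522947 rad 0.277640883478766 intool [0.2351 0.2726 0.0006]
hub [0.47297449 0.08686949 0.203     ]
```

>>> drive_tool --motion '[[[0,0,3,0.0049,-0.0012,0,-1],[0,0,3,0.0049,-0.0012,0,-1],[0,0,3,0.0049,-0.0012,0,-1],[0,0,3,0.0049,-0.0012,0,-1],[0,0,3,0.0049,-0.0012,0,-1],[0,0,3,0.0049,-0.0012,0,-1],[0,0,3,0.0049,-0.0012,0,-1],[0,0,3,0.0049,-0.0012,0,-1],[0,0,3,0.0049,-0.0012,0,-1],[0,0,3,0.0049,-0.0012,0,-1],[0,0,3,0.0049,-0.0012,0,-1],[0,0,3,0.0049,-0.0012,0,-1],[0,0,3,0.0049,-0.0012,0,-1],[0,0,3,0.0049,-0.0012,0,-1],[0,0,3,0.0049,-0.0012,0,-1],[0,0,3,0.0049,-0.0012,0,-1],[0,0,3,0.0049,-0.0012,0,-1],[0,0,3,0.0049,-0.0012,0,-1],[0,0,0,0,0,0,-1]]]'

```text
t: 9.1
tcp_pos: [0.5657, 0.084, 0.2194]
eef_rot: [[-0.264, -0.965, 0.0], [-0.965, 0.264, -0.0], [0.0, -0.0, -1.0]]
force: [-0.3, -0.3, -0.2]
width: 0.001
grasp_force: 0.0
```

```bash
python3 chk.py b
```

```text
[0.5657 0.084  0.2194] xang -105.27897704935711 9.1 [-0.3331 -0.3473 -0.1852] j6 -1.3032643026108537
axis in tool [ 0.0238  0.0926 -0.    ]
wrist [317.2 269.1] 0.62 [0.5597 0.0602 0.2185] ang -15.765617020879438 rad 0.09313734529001047 intool [ 0.0246 -0.0005  0.0009]
top [248.1 149.9] 0.95 [0.5582 0.0567 0.2185] ang -18.102828178441637 rad 0.09270164585564968 intool [0.0283 0.     0.0009]
top [444.7 363.4] 0.82 [ 0.1107 -0.3318  0.2185] ang -130.7365118975337 rad 0.550721720441697 intool [0.521  0.3293 0.0009]
```

>>> drive_tool --motion '[[[0,0,3,0.0049,-0.0012,0,-1],[0,0,3,0.0049,-0.0012,0,-1],[0,0,3,0.0049,-0.0012,0,-1],[0,0,3,0.0049,-0.0012,0,-1],[0,0,3,0.0049,-0.0012,0,-1],[0,0,3,0.0049,-0.0012,0,-1],[0,0,3,0.0049,-0.0012,0,-1],[0,0,3,0.0049,-0.0012,0,-1],[0,0,3,0.0049,-0.0012,0,-1],[0,0,3,0.0049,-0.0012,0,-1],[0,0,3,0.0049,-0.0012,0,-1],[0,0,3,0.0049,-0.0012,0,-1],[0,0,3,0.0049,-0.0012,0,-1],[0,0,3,0.0049,-0.0012,0,-1],[0,0,3,0.0049,-0.0012,0,-1],[0,0,3,0.0049,-0.0012,0,-1],[0,0,3,0.0049,-0.0012,0,-1],[0,0,3,0.0049,-0.0012,0,-1],[0,0,3,0.0049,-0.0012,0,-1],[0,0,0,0,0,0,-1]]]'

```text
t: 10.97
tcp_pos: [0.5215, 0.0036, 0.2195]
eef_rot: [[-0.952, -0.305, 0.0], [-0.305, 0.952, -0.0], [-0.0, -0.0, -1.0]]
force: [-0.1, -0.8, -0.2]
width: -0.001
grasp_force: 0.0
```

```bash
python3 chk.py c
```

```text
[0.5215 0.0036 0.2195] xang -162.23359436670245 10.9667 [-0.1141 -0.7553 -0.2243] j6 -0.4640949376820075
axis in tool [ 0.0239  0.0937 -0.    ]
wrist [314.8 271.9] 0.8 [ 0.4996 -0.0046  0.2185] ang -71.882662739565 rad 0.09476886541429845 intool [ 0.0234 -0.0011  0.001 ]
top [279.3 177.8] 0.61 [ 0.4952 -0.0093  0.2185] ang -75.17228052537665 rad 0.09804272285723206 intool [ 0.029  -0.0042  0.001 ]
top [445.4 364.5] 0.55 [ 0.1086 -0.3331  0.2185] ang -130.81972436936542 rad 0.5530811155577395 intool [ 0.4959 -0.1946  0.001 ]
```

View pics/wrist_c.png

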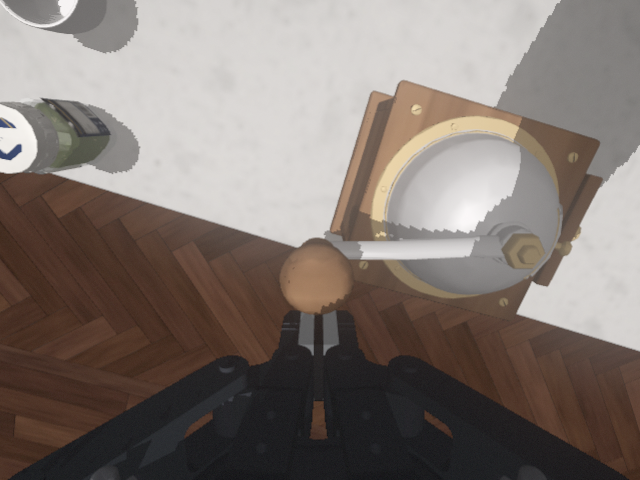

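The handle at (317,275) is against the fingertips and the hub is at (523,251), so about 14° remain to straight back. I'll make most of that and then measure.

>>> drive_tool --motion '[[[0,0,3,0.0049,-0.0012,0,-1],[0,0,3,0.0049,-0.0012,0,-1],[0,0,3,0.0049,-0.0012,0,-1],[0,0,3,0.0049,-0.0012,0,-1],[0,0,0,0,0,0,-1],[0,0,0,0,0,0,-1]]]'

```text
t: 11.67
tcp_pos: [0.5041, -0.0054, 0.2193]
eef_rot: [[-0.995, -0.104, 0.0], [-0.104, 0.995, -0.0], [-0.0, -0.0, -1.0]]
force: [0.2, -0.1, -0.1]
width: 0.001
grasp_force: 0.0
```

```bash
python3 chk.py d
```

```text
[ 0.5041 -0.0054  0.2193] xang -174.02517963078742 11.6667 [ 0.2451 -0.0938 -0.1465] j6 -0.2816205898318694
axis in tool [ 0.0244  0.094  -0.    ]
wrist [316.8 266.5] 0.69 [ 0.4786 -0.0083  0.2185] ang -84.82482136640085 rad 0.09422860124790332 intool [ 0.0257 -0.0002  0.0008]
top [443.7 364. ] 0.85 [ 0.1096 -0.3298  0.2185] ang -130.96214249834327 rad 0.5498995809312892 intool [ 0.4261 -0.2815  0.0008]
top [279.2 185.2] 0.48 [ 0.4791 -0.0091  0.2185] ang -84.57834905668278 rad 0.09498249170233802 intool [ 0.0253 -0.001   0.0008]
```

View pics/wrist_d.png

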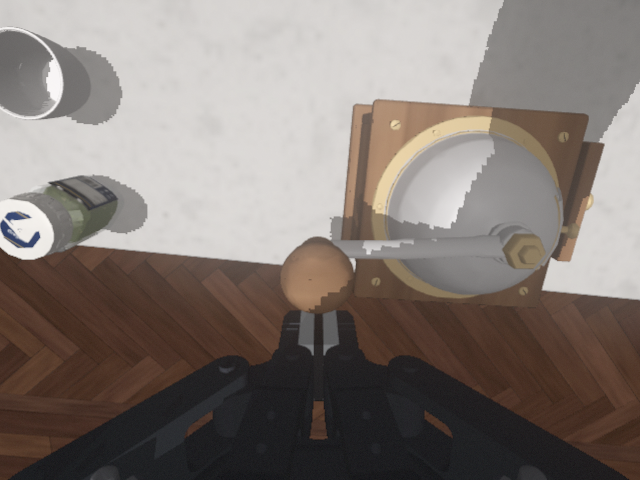

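Board corners are at (374,100), (588,115), (355,297) and (543,307), the hub at (523,251) and the handle at (317,273). From these I can work out the crank's angle in the mill's own frame.

```bash
cat > fit2.py <<'E'
from h import *
from scipy.optimize import least_squares
np.set_printoptions(precision=4,suppress=True)
def fit(c,pts,handle,hz,s=None):
    if "pose" not in c:
        W=np.eye(4); W[:3,:3]=s["eef_rot"]; W[:3,3]=s["tcp_pos"]; c["pose"]=W@np.array(c["mount"])
    def P(p,m):
        m=np.array(m)/1000; k,n=np.cos(p[2]),np.sin(p[2]); return np.array([p[0]+k*m[0]-n*m[1],p[1]+n*m[0]+k*m[1],m[2]])
    f=lambda p:np.concatenate([np.array(proj(c,P(p,m)))-px for m,px in pts]+[np.array(proj(c,P(p,(8+92.5*np.sin(p[3]),20-92.5*np.cos(p[3]),hz))))-handle])
    r=least_squares(f,[.45,.09,-1.55,1.5],loss="soft_l1"); print(r.x,"yaw",np.degrees(r.x[2]),"err to back deg",np.degrees(r.x[3])-90); print(f(r.x).reshape(-1,2))
E
python3 - <<'E'
from fit2 import *
s=ctrl.read_state(); c=ctrl.capture("wrist")
pts=[((72,-44,122),(374,100)),((-56,-44,122),(588,115)),((72,84,122),(355,297)),((-56,84,122),(543,307)),((8,20,203),(523,251))]
fit(c,pts,(317,274),225,s)
a,b=[atz(c,p,z,s) for p,z in(((523,251),.203),((317,274),.225))]; print(np.degrees(np.arctan2(*(b-a)[[1,0]])),np.hypot(*(b-a)[:2]),a)
E
```

```text
[ 0.4496  0.0906 -1.5142  1.6125] yaw -86.75587050431614 err to back deg 2.3872487757291765
[[-1.9753 -1.7504]
 [ 4.0896 -5.8067]
 [-0.074   2.4653]
 [-1.616   0.4421]
 [11.3262  4.1902]
 [-0.4563 -0.0017]]
-83.14861100780313 0.08721508606606196 [0.4687 0.0784 0.203 ]
```

>>> drive_tool --motion '[[[0,0,1.5,0.0025,-0.0006,0,-1],[0,0,1.5,0.0025,-0.0006,0,-1],[0,0,0,0,0,0,-1],[0,0,0,-0.01,0,0,-1],[0,0,0,-0.02,0,0,-1],[0,0,0,-0.03,0,0,-1],[0,0,0,-0.02,0,-0.03,-1],[0,0,0,0,0.02,-0.035,-1],[0,0,0,0,0.03,-0.035,-1],[0,0,0,0,0.03,-0.03,-1],[0,0,0,0,0,0,-1],[0,0,0,0,0,0,-1],[0,0,0,0,0,0,-1]]]'

```text
t: 13.0
tcp_pos: [0.5756, 0.0734, 0.3447]
eef_rot: [[-0.999, -0.05, -0.001], [-0.05, 0.999, -0.0], [0.001, -0.0, -1.0]]
force: [0.1, 0.1, -0.1]
width: 0.0
grasp_force: 0.0
```

```bash
python3 chk.py e; python3 - <<'E'
import cv2
a=cv2.imread("pics/wrist_e.png"); t=cv2.imread("pics/top_e.png")[150:260,180:300]
m=cv2.resize(a,(440,330)); b=cv2.resize(t,None,fx=3,fy=3,interpolation=cv2.INTER_CUBIC)
cv2.imwrite("pics/e2.png",cv2.hconcat([m,b]))
E
```

```text
[0.5756 0.0734 0.3447] xang -177.11762549823484 13.0 [ 0.1093  0.0861 -0.0814] j6 -0.06789098758981389
axis in tool [0.1048 0.0174 0.0001]
wrist [196.6  81.1] 0.76 [ 0.476  -0.0092  0.2185] ang -86.46074299664988 rad 0.09487649510749802 intool [ 0.1036 -0.0775  0.1262]
top [443.8 361.8] 0.95 [ 0.1138 -0.3302  0.2185] ang -130.59868165253297 rad 0.5474712465401609 intool [ 0.4815 -0.3799  0.1265]
top [279.2 186.5] 0.82 [ 0.4763 -0.0091  0.2185] ang -86.27665041968626 rad 0.09475529619656789 intool [ 0.1033 -0.0774  0.1262]
```

View pics/e2.png

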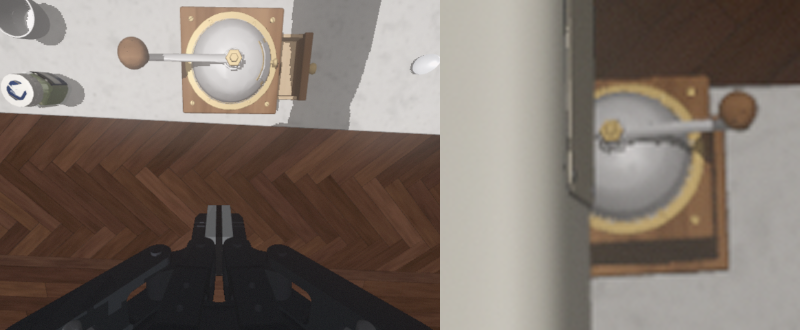

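The clear view (scaled 0.6875) shows the crank pointing backward: handle (132,52), hub (234,57), board from (181,7) to (279,111). I'll refine the angle numerically.

```bash
python3 - <<'E'
from fit2 import *
s=ctrl.read_state(); c=ctrl.capture("wrist"); im=cv2.GaussianBlur(c["color"],(3,3),0).astype(int)
# board edges: white (marble) vs brown: saturation-ish measure
w=im[:,:,0]-im[:,:,2]
def edge(pos,rng,ax):
    out=[]
    for p in pos:
        l=w[rng[0]:rng[1],p] if ax==0 else w[p,rng[0]:rng[1]]
        out.append(rng[0]+np.argmax(np.abs(np.diff(l)))+.5)
    return np.array(out)
def line(pos,e):
    pos=np.array(pos)
    for _ in range(3):
        k=np.polyfit(pos,e,1); g=np.abs(np.polyval(k,pos)-e)<1.5; pos,e=pos[g],e[g]
    print(k,len(pos)); return k
cols=range(280,395); b=line(cols,edge(cols,(150,180),0)); t=line(cols,edge(cols,(3,25),0))
rows=list(range(20,68))+list(range(92,155)); l=line(rows,edge(rows,(250,280),1))
def X(h,v): # y=h0 x+h1 ; x=v0 y+v1
    y=(h[0]*v[1]+h[1])/(1-h[0]*v[0]); return v[0]*y+v[1],y
p1,p2=X(b,l),X(t,l); q1,q2=(400,np.polyval(b,400)),(400,np.polyval(t,400))
W=lambda p:atz(c,p,.122,s)
ang=lambda d:np.degrees(np.arctan2(d[1],d[0]))
print("mill x dir bottom edge",ang(W(p1)-W(q1)),"top edge",ang(W(p2)-W(q2)),"left edge (mill y)-90",ang(W(p1)-W(p2))-90,"len",np.hypot(*(W(p1)-W(p2))[:2]))
# hub brass centroid, handle wood centroid
def cen(x0,x1,y0,y1):
    m=(w[y0:y1,x0:x1]>35); y,x=np.nonzero(m); return x.mean()+x0,y.mean()+y0,m.sum()
hub=cen(322,360,62,105); han=cen(160,225,45,105); print(hub,han)
for z in(.2185,.225,.23):
    a=atz(c,hub[:2],.2,s); h=atz(c,han[:2],z,s); print(z,a,h,ang(h-a),np.hypot(*(h-a)[:2]))
E
```

```text
[  0.0118 161.2429] 115
[0.0176 5.4951] 115
[  0.0303 261.5959] 98
mill x dir bottom edge -87.88509651679674 top edge -88.11615217645947 left edge (mill y)-90 -87.87016668713417 len 0.12608771019551337
(np.float64(340.786432160804), np.float64(84.42713567839196), np.int64(398)) (np.float64(190.92625607779578), np.float64(76.64991896272285), np.int64(1234))
0.2185 [0.471  0.0832 0.2   ] [ 0.4727 -0.0133  0.2185] -88.94402634831046 0.0965616877098568
0.225 [0.471  0.0832 0.2   ] [ 0.4733 -0.0112  0.225 ] -88.55693532570746 0.09451939227599442
0.23 [0.471  0.0832 0.2   ] [ 0.4738 -0.0097  0.23  ] -88.24760873677522 0.09295144555893116
```

The crank points at −88.3° against the mill's back direction of −88.0°, so it is done, and the mill has not moved. Next I go round to the drawer side, turn, and tilt the tool 40° so that the gripper's body stays clear of the top board.

>>> drive_tool --motion '[[[0,0,0,0.012,0.0315,0,-1],[0,0,0,0.012,0.0315,0,-1],[0,0,0,0.012,0.0315,0,-1],[0,0,0,0.012,0.0315,0,-1],[0,0,0,0.012,0.0315,0,-1],[0,0,0,0.012,0.0315,0,-1],[0,0,0,0.012,0.0315,0,-1],[0,0,0,0.012,0.0315,0,-1],[0,0,-6.85,0,0,0,-1],[0,0,-6.85,0,0,0,-1],[0,0,-6.85,0,0,0,-1],[0,0,-6.85,0,0,0,-1],[0,0,-6.85,0,0,0,-1],[0,0,-6.85,0,0,0,-1],[0,0,-6.85,0,0,0,-1],[0,0,-6.85,0,0,0,-1],[0,0,-6.85,0,0,0,-1],[0,0,-6.85,0,0,0,-1],[0,0,-6.85,0,0,0,-1],[0,0,-6.85,0,0,0,-1]]]'

```text
t: 14.92
tcp_pos: [0.4671, 0.3197, 0.345]
eef_rot: [[-0.082, -0.997, -0.001], [-0.997, 0.082, -0.0], [0.0, 0.001, -1.0]]
force: [-0.6, -0.2, 0.1]
width: -0.0
grasp_force: 0.0
```

>>> drive_tool --motion '[[[0,0,-6.9,0,0,0,-1],[0,5,0,0,0,0,-1],[0,5,0,0,0,0,-1],[0,5,0,0,0,0,-1],[0,5,0,0,0,0,-1],[0,5,0,0,0,0,-1],[0,5,0,0,0,0,-1],[0,5,0,0,0,0,-1],[0,5,0,0,0,0,-1],[0,0,0,0,0,0,-1],[0,0,0,0,0,0,-1],[0,0,0,0,0,0,-1]]]'

```text
t: 15.92
tcp_pos: [0.4624, 0.304, 0.3215]
eef_rot: [[0.025, -0.999, 0.048], [-0.78, -0.049, -0.624], [0.625, -0.022, -0.78]]
force: [0.3, 0.7, -0.4]
width: -0.001
grasp_force: 0.0
```

```bash
cat > dr.py <<'E'
from h import *
np.set_printoptions(precision=4,suppress=True)
s=ctrl.read_state(); R=np.array(s["eef_rot"]); print(s["t"],s["tcp_pos"],"\n",R,s["force"],s["qpos"])
c=ctrl.capture("wrist"); cv2.imwrite("pics/dr_%d.png"%(s["t"]*10),c["color"][:,:,::-1])
for r in ctrl.tip_of("wrist","drawer_knob")[:2]: print("knob",r,atz(c,r["xy"],.037,s))
c=ctrl.capture("top")
for r in ctrl.tip_of("top","drawer_knob")[:2]: print("knob top",r,atz(c,r["xy"],.037))
tgt=np.array([.4665,.245,.045])
print("tip",np.array(s["tcp_pos"])+R@[0,0,.008],"move in tool",R.T@(tgt-s["tcp_pos"]))
E
python3 dr.py
```

```text
15.9167 [0.4624 0.304  0.3215] 
 [[ 0.0246 -0.9985  0.0483]
 [-0.7802 -0.0494 -0.6235]
 [ 0.625  -0.0224 -0.7803]] [ 0.2943  0.7157 -0.4253] [ 0.6949  0.534   0.4769  1.9482 -0.5351 -0.7966]
knob {'xy': [530.5, 24.1], 'conf': 0.68} [ 0.1598 -0.2229  0.037 ]
knob {'xy': [325.9, 292.1], 'conf': 0.64} [0.4638 0.2218 0.037 ]
knob top {'xy': [188.4, 217.8], 'conf': 0.83} [0.4582 0.2245 0.037 ]
knob top {'xy': [377.1, 340.7], 'conf': 0.67} [ 0.1587 -0.2205  0.037 ]
tip [0.4628 0.299  0.3152] move in tool [-0.1267  0.005   0.2527]
```

>>> drive_tool --motion '[[[0,0,0,-0.0114,0.0005,0.0212,-1],[0,0,0,-0.0114,0.0005,0.0212,-1],[0,0,0,-0.0114,0.0005,0.0212,-1],[0,0,0,-0.0114,0.0005,0.0212,-1],[0,0,0,-0.0114,0.0005,0.0212,-1],[0,0,0,-0.0114,0.0005,0.0212,-1],[0,0,0,-0.0114,0.0005,0.0212,-1],[0,0,0,-0.0114,0.0005,0.0212,-1],[0,0,0,-0.0114,0.0005,0.0212,-1],[0,0,0,-0.0114,0.0005,0.0212,-1],[0,0,0,0,0,0,-1],[0,0,0,0,0,0,-1]]]'

```text
t: 17.12
tcp_pos: [0.4647, 0.2595, 0.0844]
eef_rot: [[0.025, -0.999, 0.048], [-0.778, -0.049, -0.626], [0.627, -0.021, -0.778]]
force: [0.2, 0.1, 0.4]
width: 0.002
grasp_force: 0.0
```

```bash
sed -i 's/tgt=.*/tgt=np.array([.465,.252,.038])/' dr.py; python3 dr.py
```

```text
17.1167 [0.4647 0.2595 0.0844] 
 [[ 0.0251 -0.9986  0.0475]
 [-0.7783 -0.0494 -0.626 ]
 [ 0.6274 -0.0212 -0.7784]] [0.214  0.0831 0.4255] [ 0.6386  0.5911 -0.042   1.344  -0.5597 -0.8558]
knob {'xy': [322.9, 273.8], 'conf': 0.65} [0.465  0.2235 0.037 ]
knob {'xy': [348.1, 124.3], 'conf': 0.2} [0.4532 0.1215 0.037 ]
knob top {'xy': [186.7, 215.9], 'conf': 0.76} [0.4631 0.2288 0.037 ]
knob top {'xy': [378.2, 336.7], 'conf': 0.72} [ 0.1677 -0.2234  0.037 ]
tip [0.465  0.2545 0.0782] move in tool [-0.0233  0.001   0.0408]
```

>>> drive_tool --motion '[[[0,0,0,-0.008,0.0003,0.0137,-1],[0,0,0,-0.008,0.0003,0.0137,-1],[0,0,0,-0.0075,0.0003,0.0136,-1],[0,0,0,0,0,0,-1],[0,0,0,0.0039,0.0001,0.0031,-1],[0,0,0,0.0039,0.0001,0.0031,-1],[0,0,0,0.0039,0.0001,0.0031,-1],[0,0,0,0.0039,0.0001,0.0031,-1],[0,0,0,0.0039,0.0001,0.0031,-1],[0,0,0,0.0039,0.0001,0.0031,-1],[0,0,0,0,0,0,-1]]]'

```text
t: 18.23
tcp_pos: [0.466, 0.2216, 0.0379]
eef_rot: [[0.025, -0.999, 0.048], [-0.778, -0.049, -0.626], [0.627, -0.022, -0.779]]
force: [-1.0, -0.2, -0.4]
width: -0.004
grasp_force: 0.0
```

```bash
python3 dr.py
```

```text
18.2333 [0.466  0.2216 0.0379] 
 [[ 0.0245 -0.9985  0.0483]
 [-0.7785 -0.0494 -0.6257]
 [ 0.6272 -0.0223 -0.7785]] [-1.0032 -0.1937 -0.3706] [ 0.5868  0.5972 -0.1695  1.1788 -0.5798 -0.9127]
knob {'xy': [321.8, 300.4], 'conf': 0.72} [0.4653 0.2108 0.037 ]
knob top {'xy': [377.5, 337.1], 'conf': 0.63} [ 0.1669 -0.2217  0.037 ]
knob top {'xy': [196.5, 212.9], 'conf': 0.59} [0.4701 0.2052 0.037 ]
tip [0.4664 0.2166 0.0317] move in tool [-0.0236 -0.0005 -0.0191]
```

>>> drive_tool --motion '[[[0,0,0,0.0039,0.0001,0.0031,-1],[0,0,0,0.0039,0.0001,0.0031,-1],[0,0,0,0.0039,0.0001,0.0031,-1],[0,0,0,0.0039,0.0001,0.0031,-1],[0,0,0,0.0039,0.0001,0.0031,-1],[0,0,0,0.0039,0.0001,0.0031,-1],[0,0,0,0.0039,0.0001,0.0031,-1],[0,0,0,0,0,0,-1]]]'

```text
t: 19.1
tcp_pos: [0.467, 0.1867, 0.0379]
eef_rot: [[0.025, -0.999, 0.048], [-0.778, -0.049, -0.626], [0.627, -0.022, -0.778]]
force: [0.7, 0.5, -0.7]
width: -0.001
grasp_force: 0.0
```

```bash
python3 dr.py
```

```text
19.1 [0.467  0.1867 0.0379] 
 [[ 0.0248 -0.9985  0.0481]
 [-0.7783 -0.0495 -0.626 ]
 [ 0.6274 -0.0219 -0.7784]] [ 0.7369  0.4912 -0.6522] [ 0.5356  0.5633 -0.2358  1.1149 -0.5978 -0.9703]
knob {'xy': [320.5, 299.8], 'conf': 0.6} [0.4668 0.1756 0.037 ]
knob top {'xy': [378.7, 339.6], 'conf': 0.57} [ 0.1611 -0.2243  0.037 ]
knob top {'xy': [249.3, 224.4], 'conf': 0.4} [0.4392 0.0766 0.037 ]
tip [0.4673 0.1817 0.0317] move in tool [-0.0508 -0.0013 -0.0411]
```

>>> drive_tool --motion '[[[0,0,0,0.0016,0,0.0013,-1],[0,0,0,0.0016,0,0.0013,-1],[0,0,0,0.0016,0,0.0013,-1],[0,0,0,0,0,0,-1]]]'

```text
t: 19.63
tcp_pos: [0.4674, 0.1813, 0.0377]
eef_rot: [[0.025, -0.999, 0.049], [-0.778, -0.05, -0.626], [0.627, -0.022, -0.779]]
force: [-0.5, -0.4, -0.4]
width: -0.0
grasp_force: 0.0
```

>>> drive_tool --motion '[[[0,0,0,0.0008,0,0.0006,-1],[0,0,0,0,0,0,-1]]]'

```text
t: 19.8
tcp_pos: [0.4674, 0.1804, 0.0377]
eef_rot: [[0.025, -0.999, 0.049], [-0.778, -0.05, -0.626], [0.627, -0.022, -0.779]]
force: [0.3, -0.1, 0.0]
width: -0.0
grasp_force: 0.0
```

>>> drive_tool --motion '[[[0,0,0,0.0008,0,0.0006,-1],[0,0,0,0,0,0,-1]]]'

```text
t: 19.97
tcp_pos: [0.4675, 0.1795, 0.0378]
eef_rot: [[0.025, -0.998, 0.049], [-0.778, -0.05, -0.626], [0.627, -0.022, -0.779]]
force: [-0.0, -0.3, -1.0]
width: 0.002
grasp_force: 0.1
```

>>> drive_tool --motion '[[[0,0,0,0.0008,0,0.0006,-1],[0,0,0,0,0,0,-1]]]'

```text
t: 20.13
tcp_pos: [0.4675, 0.1785, 0.0378]
eef_rot: [[0.025, -0.998, 0.049], [-0.778, -0.05, -0.626], [0.627, -0.022, -0.779]]
force: [-0.1, 0.1, -0.0]
width: 0.003
grasp_force: 0.1
```

>>> drive_tool --motion '[[[0,0,0,0.0008,0,0.0006,-1],[0,0,0,0,0,0,-1]]]'

```text
t: 20.3
tcp_pos: [0.4676, 0.1775, 0.0379]
eef_rot: [[0.025, -0.998, 0.049], [-0.778, -0.05, -0.626], [0.627, -0.022, -0.779]]
force: [-0.2, -0.2, 0.3]
width: -0.001
grasp_force: 0.1
```

```bash
python3 dr.py|grep -v top; python3 - <<'E'
from h import *
s=ctrl.read_state();print(np.mean([s["force"]],0)); A=np.array([.471,.0832]); a=np.radians(-88); X=np.array([np.cos(a),np.sin(a)])
print("foremost mill x",(np.array(s["tcp_pos"][:2])+[0,-.0125]-A)@X+.008)
E
```

```text
20.3 [0.4676 0.1775 0.0379] 
 [[ 0.0252 -0.9985  0.0487]
 [-0.7785 -0.0502 -0.6257]
 [ 0.6272 -0.0221 -0.7786]] [-0.2322 -0.198   0.2536] [ 0.5212  0.5545 -0.2525  1.0968 -0.6026 -0.9876]
knob {'xy': [320.1, 299.9], 'conf': 0.65} [0.4676 0.1665 0.037 ]
tip [0.468  0.1725 0.0316] move in tool [-0.058  -0.0012 -0.0469]
[-0.03841907  0.27073902  0.00159491]
foremost mill x -0.07391588555900536
```

>>> drive_tool --motion '[[[0,0,0,0.0008,0,0.0006,-1],[0,0,0,0,0,0,-1]]]'

```text
t: 20.67
tcp_pos: [0.4676, 0.1765, 0.0379]
eef_rot: [[0.025, -0.998, 0.049], [-0.779, -0.05, -0.626], [0.627, -0.022, -0.779]]
force: [0.4, 0.7, 0.3]
width: 0.003
grasp_force: 0.1
```

>>> drive_tool --motion '[[[0,0,0,0.0008,0,0.0006,-1],[0,0,0,0,0,0,-1]]]'

```text
t: 20.83
tcp_pos: [0.4677, 0.1759, 0.0379]
eef_rot: [[0.025, -0.998, 0.049], [-0.779, -0.05, -0.625], [0.626, -0.022, -0.779]]
force: [-0.8, 3.5, -0.1]
width: 0.002
grasp_force: 1.8
```

```bash
python3 - <<'E'
from h import *
s=ctrl.read_state();print(s["force"],s["tcp_pos"]); c=ctrl.capture("wrist"); cv2.imwrite("pics/near.png",cv2.resize(c["color"][60:360,140:540,::-1],None,fx=2,fy=2,interpolation=cv2.INTER_CUBIC))
E
```

```text
[-0.82309075  3.49020403 -0.12770034] [0.46773084 0.17591724 0.03789875]
```

View pics/near.png

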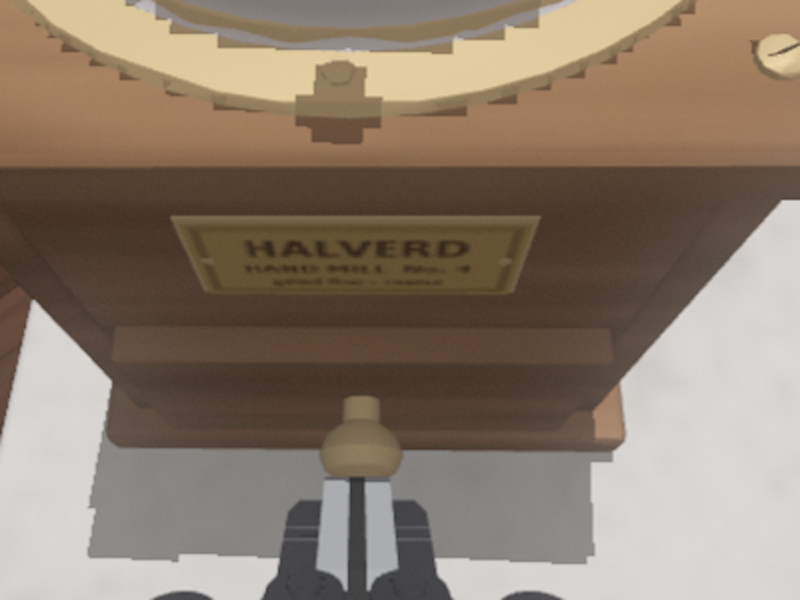

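The drawer front is seated against the mill, with the fingertips on the button at about (360,460). The force jumped to 3.5 N, so it has met its stop. I'll retreat straight back, then up.

>>> drive_tool --motion '[[[0,0,0,-0.0039,0,-0.0031,-1],[0,0,0,-0.0078,0,-0.0062,-1],[0,0,0,-0.0156,0,-0.0124,-1],[0,0,0,-0.0156,0,-0.0124,-1],[0,0,0,-0.0156,0,-0.0124,-1],[0,0,0,0.0188,0,-0.0234,-1],[0,0,0,0.0188,0,-0.0234,-1],[0,0,0,0.0188,0,-0.0234,-1],[0,0,0,0,0,0,-1],[0,0,0,0,0,0,-1],[0,0,0,0,0,0,-1]]]'

```text
t: 21.8
tcp_pos: [0.4618, 0.2506, 0.1271]
eef_rot: [[0.025, -0.998, 0.049], [-0.778, -0.05, -0.626], [0.627, -0.022, -0.779]]
force: [-0.3, -0.4, -0.6]
width: 0.001
grasp_force: 0.0
```

```bash
python3 dr.py; python3 - <<'E'
from h import *
c=ctrl.capture("top")
for r in ctrl.tip_of("top","crank_handle")[:2]: print(r,atz(c,r["xy"],.2185))
s=ctrl.read_state(); c=ctrl.capture("wrist")
for r in ctrl.tip_of("wrist","crank_handle")[:2]: print(r,atz(c,r["xy"],.2185,s))
E
```

```text
21.8 [0.4618 0.2506 0.1271] 
 [[ 0.0254 -0.9985  0.0488]
 [-0.7785 -0.0504 -0.6257]
 [ 0.6272 -0.0221 -0.7786]] [-0.2507 -0.3528 -0.5647] [ 0.6301  0.5408 -0.0139  1.4162 -0.5637 -0.8661]
knob {'xy': [317.5, 223.5], 'conf': 0.73} [0.4688 0.1651 0.037 ]
knob top {'xy': [377.4, 336.6], 'conf': 0.49} [ 0.168  -0.2215  0.037 ]
tip [0.4621 0.2456 0.1209] move in tool [-0.0569 -0.0013  0.0686]
{'xy': [280.7, 188.1], 'conf': 0.91} [ 0.47273015 -0.01216962  0.2185    ]
```

```bash
python3 -c "
from station import ctrl
print(ctrl.finish_job())"
```

```text
the job is handed in; nothing more can be done
None
```

I handed the job in: the crank points straight back to within about 1°, and the drawer is fully shut against its stop. The mill measured as not having moved, and the arm was clear of everything at the end.

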